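Slide the hatch shut on the corner-key case

TASK

Two plywood hardware cases stand on the bench with their sliding hatches open: one holds white L-shaped corner keys, the other a roll of tape. Push the hatch of the corner-key case along its track until it is fully closed against the frame bar at the end. Leave the hatch of the tape case open as it is.

Things in the scene. Friction and masses are not known exactly. Their poses are not given: they have to be found in the camera images.
- keys_hatch (a joint): Opening of the hatch on the case that holds the corner keys, in m: 0 = closed against the frame bar (a hard stop), up to 0.098 = fully open; it starts 0.075 to 0.095 open. It takes about 3 N to slide and stays where it is left.
- keys_pull (a point): Pull on the hatch of the corner-key case: an upright aluminium rib 70 mm long (y), 12 mm thick (x), 28 mm high, in the middle of the hatch. Point: centre of the rib's top edge, 96 mm above the bench. x: level, along the track, the way the hatch CLOSES; z up. The rib's foot plate is 34 x 80 mm, its top 27 mm below the point; hatch plate: white, 120 (x) x 112 mm, top 30 mm below it.
- tape_pull (a point): The same point, with the same axes, on the other case, which is alike in every way but holds a black roll of tape; its hatch also starts 0.075 to 0.095 m open and must be left so. Either case may be the left one.
- keys_case: Plywood case of the corner keys, fixed to the bench, 240 mm (x, along the track) x 136 x 72 mm high to the rail tops; origin: centre of its underside; x points the way the hatch closes, z up. Open bay, 30 mm floor height, in the +x half, deck in the -x half. The aluminium frame bar crosses the +x end, its top 76 mm up. With the hatch closed the pull is 48 mm to +x of the origin.

How it is judged:
At the end, for the whole second after the job is handed in: The hatch of the corner-key case is closed against its frame bar (gap under 10 mm), and the hatch of the tape case is within 15 mm of where it started (value of joint keys_hatch below 0.01 m and distance of tape_pull from where it was at the start of the episode below 0.015 m); the robot touches nothing.
It fails at once if the hatch of the tape case is moved by more than 15 mm (distance of tape_pull from where it was at the start of the episode above 0.015 m).
It also fails if it takes over 26 s, if anything falls off the work surface, if the arm or the gripper's body presses on something with over 40 N, if the wrist force passes 120 N, or if a joint passes its speed limit or range.

ROBOT

A 7-joint arm with a two-finger parallel gripper is mounted at the origin on the work surface; the furniture and walls round the work are solid. World frame = base frame: x ahead of the robot, y to its left, z up, the work surface at z = 0. Lengths are in m, angles in rad, forces in N, time in s.
With the tool pointing down it reaches from about 0.4 to 0.85 m from the base axis. Payload 4.5 kg.
Tool frame: the origin (TCP) lies between the finger pads; the fingertips stand 8 mm ahead of it and the grasp point (between the pads) lies 11 mm behind it; z points along the fingers, y is the line along which they close (so a half turn about z gives the same grasp; the last joint's range is limited). The gripper opens to 88 mm and grips with 3 to 60 N. Pads are 18 mm wide; open, the fingers measure 123 mm over their backs; the gripper's body (75 mm by 187 mm) begins 45 mm behind the grasp point.
Start: joints at [1.148, 0.689, -0.195, 1.565, 0.157, 0.902, -0.215], TCP at [0.276, -0.561, 0.207] pointing down, gripper open.
Joint ranges: [-3.01, 3.01], [-0.46, 2.08], [-1.47, 1.51], [0.13, 2.56], [-1, 4.14], [0.04, 2.09], [-2.66, 2.66]. Speed limits (rad/s): [2.57, 2.57, 3.14, 3.14, 3.14, 3.14, 3.14].

INTERFACE

Orientations are given as a rotation vector (axis times angle).
In Python, from workcell import * gives the robot as it stands. The module is installed in compiled form; this text tells all that it offers.
- The arm moves only by the shell command python3 -m crank 'ROWS' [FORCE]. ROWS is JSON, a list of rows, each a list of 3 entries, a list of its own where there are three numbers: the turn, a rotation vector about the tool's x, y, z scaled (see below), then the shift along the tool's x, y, z scaled (see below), then the opening, from 0 (shut) to 1 (fully open). In form: [[[ax, ay, az], [dx, dy, dz], jaw], ...]. A call has 1 to 12 rows; each row shifts and turns the commanded pose from where the row before left it, along the tool's axes as they then stand; what a row does not reach is not made up. The controller multiplies each number of a shift by 40 cm and each number of a turn by 0.12 rad. A row lasts 1/8 s, in which the tool goes at most 62.5 mm and 10.7 degrees, less where a joint would pass 70% of its speed; a pose out of reach is approached as far as the arm can. A call with a number of a shift or a turn outside -1 to 1 is refused whole. A call with a gripper value outside its range is refused whole. The fingers move at their own pace and stop on an object; FORCE is the grip in N (left out, the last holds). Time passes only in rows, so rows that do not move let the fingers close. It gives the time, the measured TCP pose, the force, the opening and the grip force at its end, in the units of the state.
- sense(): the state, without advancing time (a new reading comes with each control period).
- capture(name): name is "scene" or "side" or "wrist"; returns a dict with "image" (480x640x3 uint8, red, green, blue), "depth" (480x640 float32, m along the optical axis (not along the pixel's ray), 0 where there is no reading), "mtx" (3x3 intrinsics, pixels), "dist" ([k1, k2, p1, p2, k3] as OpenCV has them; the pictures are not rectified), "extrinsics" (4x4, takes a point from world to camera coordinates). Camera axes: x right, y up, looking along -z (the intrinsics and any distortion apply to the point x, -y, -z); pixel columns grow to the right and rows downward; lengths in m; the calibration is good to about 2 mm. A picture is of the moment at which its call begins.
- finish_job(): hands the job in; it is judged then, once.
The state is a dict: "clock": time; "joints": joint angles; "joint_vel": joint speeds; "tau": joint torques, N m; "tcp_pos": TCP position; "ee_rot": TCP orientation; "wrist_force": force on the tool from outside, world axes, zero at the start; "wrist_torque": the same for the moment, N m; "gripper_width": finger opening in m; "gripper_force": force on a finger pad.
Only numpy, scipy, OpenCV 4.12 (cv2) and the standard library are available. Lean on these libraries where they do the work, as an engineer would, in place of code of your own. Each camera call takes 0.05 s, during which the arm holds its last target. There are 200 camera calls.

## Working session

There is one attempt and no reset: what is moved stays moved. The work goes in short steps, Python scripts to look and compute and a shell command to move; the robot and the scene stay as the last step left them, time stands still between calls to the robot, and variables do not carry over. Pictures are saved under pics/ and viewed, at most 10 in all, crops included, and the job is handed in when it is done.

```bash
mkdir -p pics
cat > h.py <<'E'
from workcell import *
import numpy as np, cv2
def world(c):
    h,w=c["depth"].shape
    u,v=np.meshgrid(np.arange(w,dtype=np.float32),np.arange(h,dtype=np.float32))
    n=cv2.undistortPoints(np.stack([u.ravel(),v.ravel()],1)[:,None],np.array(c["mtx"]),np.array(c["dist"]))[:,0].reshape(h,w,2)
    d=c["depth"]; P=np.stack([n[...,0]*d,-n[...,1]*d,-d,np.ones_like(d)],-1)
    W=(P@np.linalg.inv(np.array(c["extrinsics"])).T)[...,:3]
    W[d<=0]=np.nan
    return W
E
python3 - <<'E'
from h import *
s=sense();print(s["tcp_pos"],s["ee_rot"],s["clock"])
for n in("scene","side"):
    c=capture(n);cv2.imwrite(f"pics/{n}0.png",c["image"][...,::-1]);np.save(n+"0.npy",world(c))
E
```

```text
[ 0.27530712 -0.56030087  0.20658723] [-3.05819801e+00 -7.11001236e-01  8.95846096e-04] 0.0
```

View pics/scene0.png

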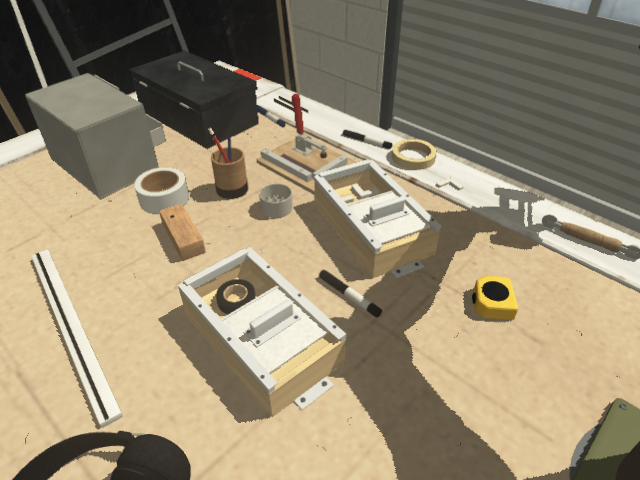

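View pics/side0.png

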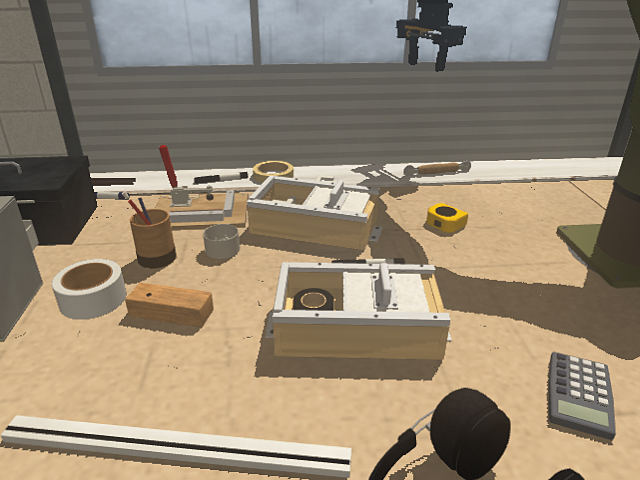

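The scene image shows the tape case in front (black roll at 236,293; pull at 273,320). Behind it is the corner-key case (white L at 362,190; pull at 388,208). Its bay and frame bar are on the upper-left side, so the hatch closes away from the robot.

Run:
```python
from h import *
W=np.load("scene0.npy");S=np.load("side0.npy")
def rep(name,W,box):
    u0,v0,u1,v1=box; P=W[v0:v1,u0:u1].reshape(-1,3); P=P[~np.isnan(P[:,0])]
    for lab,a,b in(("rib",.088,.102),("case",.06,.102)):
        Q=P[(P[:,2]>a)&(P[:,2]<b)]
        r=cv2.minAreaRect((Q[:,:2]*1000).astype(np.float32))
        print(name,lab,len(Q),Q.mean(0).round(4),Q[:,2].max().round(4),[np.round(x,1) for x in r], cv2.boxPoints(r).round().tolist())
rep("scene keys",W,(310,155,442,280)); rep("scene tape",W,(175,245,350,415))
rep("side keys rib",S,(245,175,380,252)); rep("side tape rib",S,(265,255,452,360))
print(W[190,362],W[293,236])
```

```text
scene keys rib 258 [ 0.5525 -0.1439  0.0937] 0.0987 [array([ 553.6, -146.5]), array([71.5, 15.7]), np.float64(69.1)] [[533.0, -177.0], [548.0, -183.0], [574.0, -116.0], [559.0, -110.0]]
scene keys case 4709 [ 0.5746 -0.1495  0.0703] 0.0987 [array([ 597.6, -163.5]), array([138.9, 243.5]), np.float64(69.1)] [[459.0, -185.0], [687.0, -272.0], [736.0, -142.0], [509.0, -55.0]]
scene tape rib 421 [0.5184 0.1699 0.0941] 0.098 [array([519.3, 168.7]), array([68.7, 14.2]), np.float64(85.6)] [[510.0, 135.0], [524.0, 134.0], [529.0, 202.0], [515.0, 203.0]]
scene tape case 8773 [0.5363 0.1715 0.0698] 0.098 [array([556.3, 163.8]), array([137.2, 242.1]), np.float64(83.3)] [[428.0, 110.0], [668.0, 82.0], [684.0, 218.0], [444.0, 246.0]]
side keys rib rib 118 [ 0.5552 -0.1409  0.0932] 0.0962 [array([ 554.3, -145.9]), array([70.6, 12.6]), np.float64(68.1)] [[535.0, -176.0], [547.0, -181.0], [573.0, -115.0], [562.0, -111.0]]
side keys rib case 3089 [ 0.5872 -0.1487  0.0684] 0.0962 [array([ 596. , -162.8]), array([142.3, 238.9]), np.float64(68.8)] [[459.0, -186.0], [682.0, -272.0], [733.0, -140.0], [510.0, -53.0]]
side tape rib rib 263 [0.522  0.1726 0.0936] 0.0964 [array([520.9, 168.7]), array([71. , 12.2]), np.float64(83.9)] [[511.0, 134.0], [523.0, 133.0], [531.0, 203.0], [519.0, 205.0]]
side tape rib case 7195 [0.5481 0.1761 0.0685] 0.0964 [array([556.9, 163.7]), array([139.9, 240.2]), np.float64(83.6)] [[430.0, 108.0], [668.0, 81.0], [684.0, 220.0], [445.0, 247.0]]
[ 0.66312219 -0.21505165  0.03145613] [0.6342147  0.14569533 0.03180758]
```

Sizes, heights and both cameras agree. The keys pull is at (0.554, -0.146), closes along -21°, and is about 0.094 m open. I'll turn the tool so its x axis points along closing, shut the jaws and move above the hatch behind the rib.

```bash
python3 -m crank '[[[0,0,0.98],[0,0,0],0],[[0,0,0.98],[0,0,0],0],[[0,0,0.98],[0,0,0],0],[[0,0,0.98],[0,0,0],0],[[0,0,0.98],[0,0,0],0],[[0,0,0.98],[0,0,0],0],[[0,0,0.98],[0,0,0],0]]'
python3 -m crank '[[[0,0,0],[0.02,-0.15,0],0],[[0,0,0],[0.02,-0.15,0],0],[[0,0,0],[0.02,-0.15,0],0],[[0,0,0],[0.02,-0.15,0],0],[[0,0,0],[0.02,-0.15,0],0],[[0,0,0],[0.02,-0.15,0],0],[[0,0,0],[0.02,-0.15,0],0],[[0,0,0],[0.02,-0.15,0],0],[[0,0,0],[0,0,0],0],[[0,0,0],[0,0,0],0]]'
cat > st.py <<'E'
from h import *
from scipy.spatial.transform import Rotation as R
s=sense();M=R.from_rotvec(s["ee_rot"]).as_matrix();a=np.radians(-21)
d=np.array([np.cos(a),np.sin(a),0]);rib=np.array([.554,-.146,.096])
print("tool x",M[:,0].round(3),"z",M[:,2].round(3),"t",s["clock"],"pos",s["tcp_pos"].round(4),"F",s["wrist_force"].round(1))
print("along",(s["tcp_pos"]-rib)@d,"behind-target units",M.T@(rib-.045*d+[0,0,-.01]-s["tcp_pos"])/.4)
E
python3 st.py
```

```text
clock: 0.98
tcp_pos: [0.2756, -0.5605, 0.2069]
ee_rot: [-3.087, 0.578, 0.001]
wrist_force: [-0.8, 0.2, -0.1]
gripper_width: 0.02
gripper_force: 0.0
clock: 2.22
tcp_pos: [0.5068, -0.1362, 0.2071]
ee_rot: [3.088, -0.572, -0.002]
wrist_force: [-0.9, 0.0, 1.0]
gripper_width: 0.0003
gripper_force: 0.0
tool x [ 0.934 -0.358 -0.001] z [-0.001 -0.001 -1.   ] t 2.225 pos [ 0.5068 -0.1362  0.2071] F [-0.9  0.   1. ]
along -0.04759411086144103 behind-target units [ 0.00674348 -0.01966938  0.30284379]
```

Aligned. Descending to TCP z ≈ 0.087, with the lateral fix included.

```bash
python3 -m crank '[[[0,0,0],[0,-0.02,0.1],0],[[0,0,0],[0,0,0.1],0],[[0,0,0],[0,0,0.06],0],[[0,0,0],[0,0,0.04],0],[[0,0,0],[0,0,0],0],[[0,0,0],[0,0,0],0]]'
python3 st.py
python3 - <<'E'
from h import *
cv2.imwrite("pics/scene1.png",capture("scene")["image"][130:300,290:490,::-1].repeat(3,0).repeat(3,1))
E
```

```text
clock: 2.98
tcp_pos: [0.5107, -0.129, 0.0882]
ee_rot: [3.088, -0.574, 0.002]
wrist_force: [-0.7, -0.1, 0.3]
gripper_width: 0.0009
gripper_force: 0.0
tool x [ 0.933 -0.359  0.002] z [ 0.001 -0.001 -1.   ] t 2.975 pos [ 0.5107 -0.129   0.0882] F [-0.7 -0.1  0.3]
along -0.04646267200012783 behind-target units [0.00364869 0.00081671 0.00556049]
```

View pics/scene1.png

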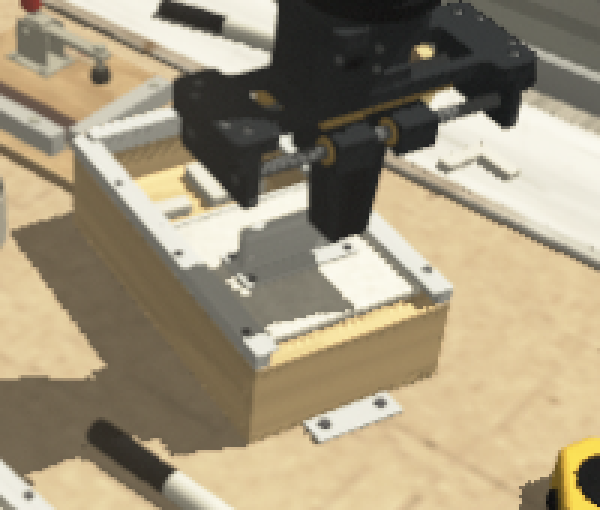

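The fingers hang behind the rib (finger at about 345,200 in the crop, rib at 280,235), clear of the plate. Pushing most of the way at about 16 mm per row.

```bash
python3 -m crank '[[[0,0,0],[0.04,0,0],0],[[0,0,0],[0.04,0,0],0],[[0,0,0],[0.04,0,0],0],[[0,0,0],[0.04,0,0],0],[[0,0,0],[0.04,0,0],0],[[0,0,0],[0.04,0,0],0],[[0,0,0],[0.03,0,0],0],[[0,0,0],[0,0,0],0],[[0,0,0],[0,0,0],0]]'
python3 st.py
```

```text
clock: 4.15
tcp_pos: [0.6106, -0.1667, 0.0878]
ee_rot: [-3.089, 0.572, 0.0]
wrist_force: [0.0, 0.9, 0.2]
gripper_width: 0.0005
gripper_force: 0.0
tool x [ 0.934 -0.358 -0.   ] z [-0.  0. -1.] t 4.15 pos [ 0.6106 -0.1667  0.0878] F [0.  0.9 0.2]
along 0.060302960381658034 behind-target units [-0.26325729  0.00229341  0.00465331]
```

```bash
python3 -m crank '[[[0,0,0],[0.02,0,0],0],[[0,0,0],[0.02,0,0],0],[[0,0,0],[0.01,0,0],0]]'; python3 -m crank '[[[0,0,0],[0,0,0],0]]';python3 st.py
python3 - <<'E'
from h import *
c=capture("side");cv2.imwrite("pics/side1.png",c["image"][140:280,210:410,::-1].repeat(3,0).repeat(3,1))
E
```

```text
clock: 4.53
tcp_pos: [0.6306, -0.1744, 0.0875]
ee_rot: [3.089, -0.572, 0.001]
wrist_force: [0.5, 0.1, 0.5]
gripper_width: 0.0004
gripper_force: 0.0
clock: 4.65
tcp_pos: [0.63, -0.1743, 0.0873]
ee_rot: [3.089, -0.572, 0.0]
wrist_force: [-0.9, 0.0, -0.5]
gripper_width: 0.0005
gripper_force: 0.0
tool x [ 0.934 -0.358  0.   ] z [ 0. -0. -1.] t 4.65 pos [ 0.63   -0.1743  0.0873] F [-0.9  0.  -0.5]
along 0.08111382952955282 behind-target units [-0.31528513  0.0021574   0.00316061]
```

View pics/side1.png

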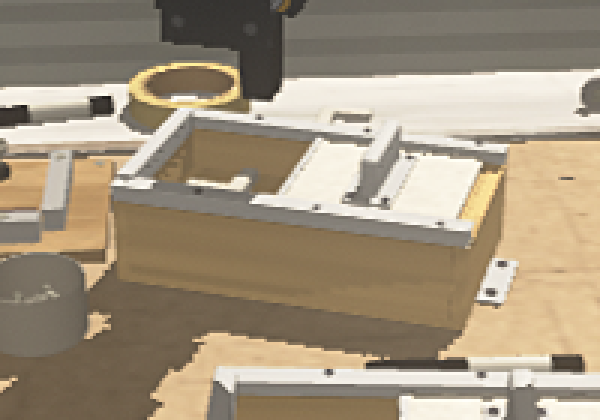

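The hatch has not moved. The finger (262,95 in the crop) appears behind the case rather than over the hatch. I'll measure where the cameras place the gripper against the reported TCP.

Run:
```python
from h import *
s=sense(); print(s["tcp_pos"].round(4), s["joints"].round(3))
for n in("side","scene"):
    c=capture(n);W=world(c); E=np.array(c["extrinsics"])
    p=E@np.r_[s["tcp_pos"],1]; uv,_=cv2.projectPoints(np.array([[p[0],-p[1],-p[2]]]),np.zeros(3),np.zeros(3),np.array(c["mtx"]),np.array(c["dist"]))
    print(n,"tcp px",uv.ravel().round(1),"depth",-p[2])
    W0=np.load(n+"0.npy"); img=c["image"]
    m=(np.abs(np.nan_to_num(W-W0)).max(-1)>.03)&(W[...,2]>.06)&(img.max(-1)<90)
    Q=W[m]; 
    for lo in(.06,.08,.1,.12,.14,.16):
        q=Q[(Q[:,2]>lo)&(Q[:,2]<lo+.02)]
        if len(q): print(lo,len(q),np.median(q,0).round(3),q.min(0).round(3),q.max(0).round(3))
    cv2.imwrite(f"pics/{n}2.png",img[...,::-1])
```

```text
[ 0.6297 -0.1741  0.0873] [ 0.156  0.875  0.082  1.578 -0.099  0.693 -1.652]
side tcp px [297.3 185.2] depth 1.009977024277936
0.06 1 [ 1.675 -1.791  0.066] [ 1.675 -1.791  0.066] [ 1.675 -1.791  0.066]
0.08 1 [ 1.691 -1.763  0.089] [ 1.691 -1.763  0.089] [ 1.691 -1.763  0.089]
0.1 5 [ 0.634 -0.175  0.118] [ 0.619 -1.76   0.112] [ 1.707 -0.166  0.12 ]
0.12 121 [ 0.63  -0.162  0.131] [ 0.617 -0.186  0.12 ] [ 0.644 -0.156  0.14 ]
0.14 99 [ 0.63  -0.161  0.147] [ 0.617 -0.183  0.14 ] [ 0.643 -0.153  0.159]
0.16 17 [ 0.619 -0.179  0.166] [ 0.617 -1.828  0.161] [ 1.684 -0.176  0.176]
scene tcp px [363.5 182.6] depth 0.9523120958407565
0.1 3 [ 0.623 -0.17   0.119] [ 0.621 -0.177  0.118] [ 0.625 -0.165  0.119]
0.12 151 [ 0.623 -0.169  0.131] [ 0.616 -0.186  0.12 ] [ 0.642 -0.156  0.14 ]
0.14 175 [ 0.624 -0.166  0.15 ] [ 0.614 -0.185  0.14 ] [ 0.643 -0.153  0.16 ]
0.16 122 [ 0.623 -0.173  0.165] [ 0.613 -0.188  0.16 ] [ 0.642 -0.146  0.179]
```

View pics/scene2.png

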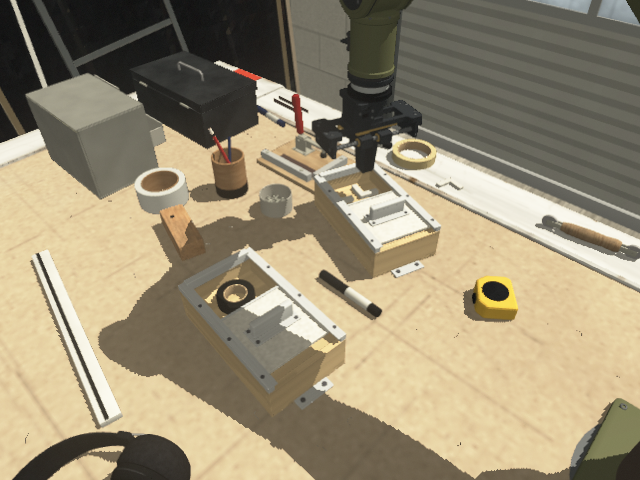

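The lateral position is right, but both cameras put the fingertips at z ≈ 0.118, about 38 mm higher than the stated tool geometry implies. So the fingers passed over the rib without touching it. I'll back up, go down part of that difference, and measure the tips again.

```bash
python3 -m crank '[[[0,0,0],[-0.08,0,0],0],[[0,0,0],[-0.08,0,0],0],[[0,0,0],[-0.08,0,0],0],[[0,0,0],[-0.08,0,0],0],[[0,0,0],[0,0,0],0],[[0,0,0],[0,0,0.03],0],[[0,0,0],[0,0,0.03],0],[[0,0,0],[0,0,0],0],[[0,0,0],[0,0,0],0]]'
cat > tip.py <<'E'
from h import *
s=sense();t=s["tcp_pos"]
for n in("side","scene"):
    c=capture(n);W=world(c);img=c["image"]
    m=(np.hypot(W[...,0]-t[0],W[...,1]-t[1])<.03)&(W[...,2]>.055)&(W[...,2]<.2)&(img.max(-1)<75)
    q=W[m];print(n,len(q),"lowest z",np.percentile(q[:,2],[0,1,3,10]).round(4),"xy",np.median(q,0).round(3))
cv2.imwrite("pics/tip_%d.png"%(s["clock"]*100),c["image"][130:300,290:490,::-1].repeat(3,0).repeat(3,1))
E
python3 st.py; python3 tip.py; ls pics
```

```text
clock: 5.92
tcp_pos: [0.5105, -0.1284, 0.0631]
ee_rot: [3.089, -0.573, -0.0]
wrist_force: [1.4, -0.5, 0.0]
gripper_width: 0.0002
gripper_force: 0.0
tool x [ 0.934 -0.358 -0.   ] z [-0. -0. -1.] t 5.925 pos [ 0.5105 -0.1284  0.0631] F [ 1.4 -0.5  0. ]
along -0.04691536217335711 behind-target units [ 0.00478351  0.00208977 -0.05730683]
side 214 lowest z [0.0939 0.0964 0.0978 0.1001] xy [ 0.51  -0.116  0.116]
scene 664 lowest z [0.0667 0.0961 0.0993 0.1048] xy [ 0.502 -0.123  0.133]
scene0.png
scene1.png
scene2.png
side0.png
side1.png
side2.png
tip_592.png
```

The tips are now at about 0.095 m. Lowering 15 mm more puts them at about 0.080, mid-rib. Then I'll push part way and check.

```bash
python3 -m crank '[[[0,0,0],[0,0,0.037],0],[[0,0,0],[0,0,0],0],[[0,0,0],[0.03,0,0],0],[[0,0,0],[0.03,0,0],0],[[0,0,0],[0.03,0,0],0],[[0,0,0],[0.03,0,0],0],[[0,0,0],[0.03,0,0],0]]'
python3 st.py; python3 tip.py; ls -t pics|head -1
```

```text
clock: 6.9
tcp_pos: [0.5664, -0.1498, 0.0486]
ee_rot: [-3.089, 0.572, 0.002]
wrist_force: [-3.0, 1.6, 2.1]
gripper_width: 0.0006
gripper_force: 1.6
tool x [ 0.934 -0.358 -0.001] z [-0.001  0.    -1.   ] t 6.9 pos [ 0.5664 -0.1498  0.0486] F [-3.   1.6  2.1]
along 0.012910361296758457 behind-target units [-0.14489647  0.0023084  -0.09337344]
side 277 lowest z [0.0777 0.081  0.0823 0.0862] xy [ 0.558 -0.138  0.106]
scene 846 lowest z [0.0686 0.0821 0.0855 0.0926] xy [ 0.556 -0.145  0.149]
tip_690.png
```

```bash
cp $(ls -t pics/tip*|head -1) pics/latest.png
```

```text
(no output)
```

View pics/latest.png

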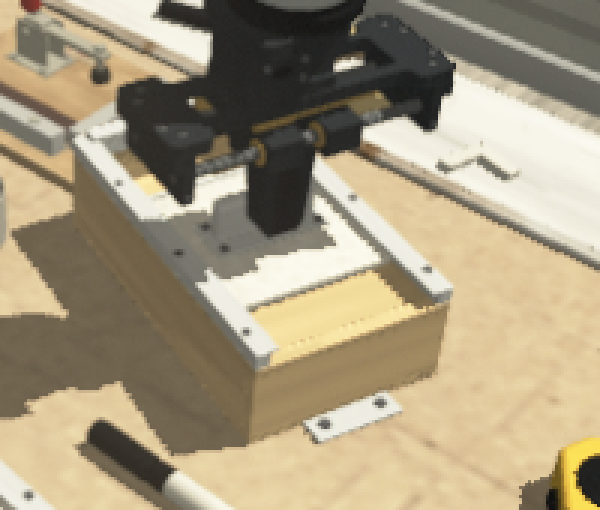

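The hatch is moving: the plate has slid up the track and the force is about 3.4 N as expected. About 66 mm remains.

```bash
python3 -m crank '[[[0,0,0],[0.035,0,0],0],[[0,0,0],[0.035,0,0],0],[[0,0,0],[0.035,0,0],0],[[0,0,0],[0.03,0,0],0],[[0,0,0],[0.01,0,0],0],[[0,0,0],[0,0,0],0]]'
python3 st.py
python3 -m crank '[[[0,0,0],[0.01,0,0],0],[[0,0,0],[0.01,0,0],0],[[0,0,0],[0,0,0],0]]'
python3 st.py
```

```text
clock: 7.75
tcp_pos: [0.6209, -0.1707, 0.0486]
ee_rot: [3.089, -0.572, 0.002]
wrist_force: [-0.3, 0.4, 0.2]
gripper_width: 0.0004
gripper_force: 0.2
tool x [ 0.934 -0.358  0.001] z [ 0.001 -0.001 -1.   ] t 7.75 pos [ 0.6209 -0.1707  0.0486] F [-0.3  0.4  0.2]
along 0.07132667821686305 behind-target units [-0.29069715  0.00220309 -0.09394857]
clock: 8.12
tcp_pos: [0.6261, -0.1727, 0.0484]
ee_rot: [-3.088, 0.572, 0.007]
wrist_force: [-5.7, 1.5, 3.8]
gripper_width: 0.0005
gripper_force: 2.9
tool x [ 0.934 -0.358 -0.004] z [-0.004  0.001 -1.   ] t 8.125 pos [ 0.6261 -0.1727  0.0484] F [-5.7  1.5  3.8]
along 0.07685929560588703 behind-target units [-0.30503944  0.00220405 -0.09266587]
```

```bash
python3 -m crank '[[[0,0,0],[0.008,0,0],0],[[0,0,0],[0.005,0,0],0],[[0,0,0],[0,0,0],0]]'; python3 st.py
```

```text
clock: 8.5
tcp_pos: [0.6258, -0.1726, 0.048]
ee_rot: [-3.087, 0.572, 0.023]
wrist_force: [-14.5, 5.7, 10.8]
gripper_width: 0.0005
gripper_force: 7.9
tool x [ 0.934 -0.358 -0.015] z [-0.014  0.005 -1.   ] t 8.5 pos [ 0.6258 -0.1726  0.048 ] F [-14.5   5.7  10.8]
along 0.07656140390546777 behind-target units [-0.30529065  0.00213614 -0.09035256]
```

The hatch is on its hard stop: the tool stands still while the force rises to 19 N, at 77 mm against 79 mm expected. I'll back off, rise clear and check.

```bash
python3 -m crank '[[[0,0,0],[-0.04,0,0],0],[[0,0,0],[-0.05,0,0],0],[[0,0,0],[0,0,0],0],[[0,0,0],[0,0,-0.12],0],[[0,0,0],[0,0,-0.12],0],[[0,0,0],[-0.1,0,-0.12],0],[[0,0,0],[-0.1,0,0],0],[[0,0,0],[0,0,0],0],[[0,0,0],[0,0,0],0]]'
python3 - <<'E'
from h import *
print(sense()["wrist_force"].round(1))
for n,b in(("side",[(245,175,380,252),(265,255,452,360)]),("scene",[(310,155,442,280),(175,245,350,415)])):
    c=capture(n);W=world(c)
    for u0,v0,u1,v1 in b:
        P=W[v0:v1,u0:u1].reshape(-1,3);Q=P[(P[:,2]>.088)&(P[:,2]<.102)]
        if len(Q)>9:
            r=cv2.minAreaRect((Q[:,:2]*1000).astype(np.float32));print(n,len(Q),np.round(r[0],1),np.round(r[1],1))
    if n=="side":cv2.imwrite("pics/end.png",c["image"][...,::-1])
E
```

```text
clock: 9.62
tcp_pos: [0.5266, -0.1344, 0.193]
ee_rot: [3.089, -0.572, 0.005]
wrist_force: [0.7, 0.0, 0.5]
gripper_width: 0.0
gripper_force: 0.0
[0.7 0.  0.5]
side 112 [ 641.2 -181.1] [73.8 12.9]
side 268 [520.9 168.3] [71.1 12.3]
scene 221 [ 641.7 -179.5] [70.1 14.6]
scene 428 [519.4 168.5] [69.1 13.3]
```

View pics/end.png

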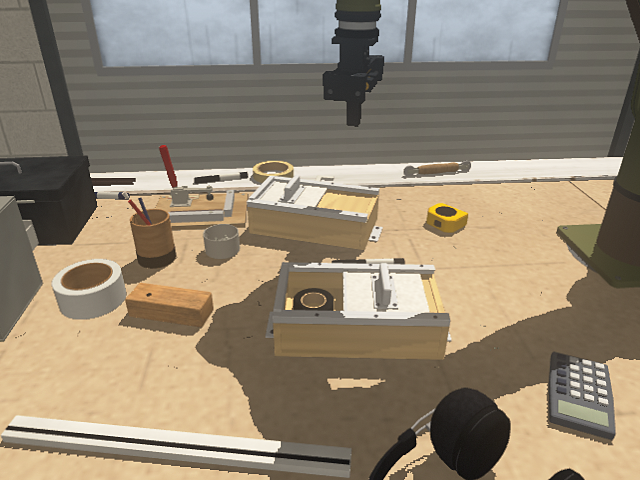

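The keys hatch is closed up to its frame bar (pull at 292,188), the tape hatch has not moved (pull at 383,285), and the arm is clear.

```bash
python3 -c "from workcell import *; print(finish_job())"
```

```text
the job is handed in; nothing more can be done
None
```

The corner-key hatch is closed against its frame bar, the tape hatch measures unmoved to within 1 mm, and the arm was clear when I handed the job in at about 10 s; the first push passed over the rib because the fingertips sat about 38 mm higher than the stated tool geometry, so I measured them by camera and repeated it lower.

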